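# Wind the red music box in its test cradle

### The job

Two music boxes lie on the woodturner's bench: set the red one down gently, upright and flat, inside the red test cradle and let go of it. Then wind its brass key clockwise (seen from above; it takes several part turns) until its black pointer stands well inside the green sector of the dial, not past it. Leave it there in the cradle, wound, and leave the blue box and everything else on the bench where it is.

Things in the scene. Friction and masses are not known exactly. Their poses are not given: they have to be found in the camera images.
- red_box: Red music box to wind, loose block 170 (x) by 58 (y) by 50 (z) mm, 0.45 kg, flat sides. Origin: centre of underside, z up. Grip across y near x = -10 (centre of mass x = -5). Flat black window with brass cylinder around x = -36. Brass key on its top, upright axis at x = +52, y = 0, over a white dial (radius 28, 2 thick) with a green sector (wound) and a red tick (end stop).
- winder_grip (a point): Point on the key's axis at the middle of the red box's brass key bar, 72 mm above the box's underside. Bar 48 mm long (this frame's x), 12 thick (y), 24 high (z): top 12 above this point, underside 8 mm above the dial. Frame turns with the key; the black pointer just above the dial and a black line on the bar's top point along +x.
- winder (a joint): Key angle, rad, growing as it is wound clockwise seen from above; end stop 5.2; starts at 0.1 to 0.9. At angle a the pointer stands at -a about the box's z (0: along box +x). Green sector 4.2 to 4.8, middle 4.5. A spring resists winding, a brake holds the key wherever it is let go; turning takes up to 0.25 Nm. Turned back while held, it unwinds.
- red_cradle: Red test cradle, fixed to the bench: a shallow open tray, 194 (x) by 82 (y) mm outside, 14 mm high, inner opening 180 by 68 mm, floor 5 mm thick, walls 7 mm. Origin at the centre of its underside, z up. It keeps the box from turning while it is wound; the box may lie either way round along its x.
- blue_box: The other music box, blue, loose, same shape and size with its own key; to be left alone. Origin at the centre of its underside.
- blue_cradle: Blue test cradle, fixed, same shape as the red one, not used. Origin at the centre of its underside.
- spray_bottle: Bystander: spray bottle with orange head, 68 mm diameter, 196 mm high, origin under its centre.
- wax_tin: Bystander: brass-coloured wax tin, 80 mm diameter, 45 mm high, origin under its centre.
- bowl: Bystander: turned wooden bowl, 130 mm across, 55 mm high, origin under its centre.
- mallet: Bystander: wooden mallet lying on the bench, 260 mm long along its x, origin under its middle.
- finial: Bystander: dark turned finial standing upright, 48 mm across, 98 mm high, origin under its centre.
- spindle_blank: Bystander: pale round wooden blank standing upright, 54 mm diameter, 100 mm high, origin under its centre.

How it is judged:
By the outcome, as a careful person would: the job done as asked, in the order asked, and still so for the second after the job is handed in, with the robot touching nothing.
It also fails if it takes over 64 s, if anything falls off the work surface, if the arm or the gripper's body presses on something with over 40 N, if the wrist force passes 120 N, or if a joint passes its speed limit or range.

### The arm

A 7-joint arm with a two-finger parallel gripper is mounted at the origin on the work surface. World frame = base frame: x ahead of the robot, y to its left, z up, the work surface at z = 0. Lengths are in m, angles in rad, forces in N, time in s.
With the tool pointing down it reaches from about 0.425 to 0.925 m from the base axis. Payload 6.8 kg.
Tool frame: the origin (TCP) lies at the very end of the fingers, on their centre line; the grasp point (between the pads) lies 19 mm behind it (env.pinch_z is the distance from the TCP to the grasp point, in m); z points along the fingers, y is the line along which they close (so a half turn about z gives the same grasp; the last joint's range is limited). The gripper opens to 88 mm and grips with 3 to 60 N. Pads are 20 mm wide; open, the fingers measure 115 mm over their backs; the gripper's body (75 mm by 178 mm) begins 61 mm behind the grasp point.
Start: joints at [1.234, 0.477, 0.022, 1.555, -0.011, 1.109, -0.083], TCP at [0.153, -0.657, 0.223] pointing down, gripper open.
Joint ranges: [-2.96, 2.96], [-0.34, 2.1], [-1.41, 1.46], [0.24, 2.44], [-1.37, 4.51], [0.17, 1.92], [-2.96, 2.96]. Speed limits (rad/s): [2.39, 2.39, 3.14, 3.14, 3.14, 3.14, 3.14].

### API

Orientations are given as a rotation vector (axis times angle).
In Python, from plant import env, optics, order gives the robot as it stands. Calls block until the motion is done:
- env.move_to(position, orientation): joint-space move of the TCP to a pose.
- env.movel(position, feed=0.15, ori=None, force_limit=None): straight line of the TCP; ori=None keeps the orientation; feed is the mean speed in m/s. With force_limit (N) it stops when the force on the tool has changed by that much, and returns True; else False.
- env.move_joints(angles): joint-space move.
- env.command_gripper(opening, force=None): finger opening in m; force is the grip in N (None keeps the last); returns when the fingers have stopped.
- env.sleep(seconds).
- env.ik(position, orientation): joint angles nearest the present ones, or None.
- optics.read_camera(name): name is "scene" or "top"; returns the picture (480x640x3 uint8, red, green, blue); there is no depth.
- optics.calibration(name): a dict with "fovy" (degrees; the focal length in pixels is half the picture's height over the tangent of half this angle, whatever the lens; pixels are square), "cx", "cy" (the principal point, pixels), "R" (3x3) and "t" (3): a world point X has camera coordinates R X + t. Camera axes: x right, y down, z forward; pixel columns grow to the right and rows downward; lengths in m; the calibration is good to about 2 mm. A picture is of the moment at which its call begins. calibration takes no time and is no camera call.
A pose or a line that the arm cannot do raises env.Unreachable and nothing moves.
- order.finish_job(): hands the job in; it is judged then, once.
Readings, each from a call of its own:
- env.current_clock(): time.
- env.current_joints(): joint angles.
- env.current_joint_velocities(): joint speeds.
- env.current_joint_torque(): joint torques, N m.
- env.current_tcp_pos(): TCP position.
- env.current_tcp_rot(): TCP orientation.
- env.current_force(): force on the tool from outside, world axes, zero at the start.
- env.current_torque(): the same for the moment, N m.
- env.current_width(): finger opening in m.
- env.current_grasp_force(): force on a finger pad.
Only numpy, scipy, OpenCV 4.12 (cv2) and the standard library are available. Lean on these libraries where they do the work, as an engineer would, in place of code of your own. Each camera call takes 0.05 s, during which the arm holds its last target. There are 200 camera calls.

## Working session

There is one attempt and no reset: what is moved stays moved. The work goes in short steps, each a Python script; the robot and the scene stay as the last script left them, time stands still between calls to the robot, and variables do not carry over. Pictures are saved under pics/ and viewed, at most 10 in all, crops included, and the job is handed in when it is done.

```bash
mkdir -p pics
python3 - <<'E'
from plant import env, optics, order
import cv2
for n in("scene","top"):
    cv2.imwrite(f"pics/{n}0.png",optics.read_camera(n)[:,:,::-1]); print(n,optics.calibration(n))
print(env.current_clock(),env.current_tcp_rot(),env.pinch_z)
E
```

```text
scene {'fovy': 42.41072698964312, 'cx': 317.97327459572506, 'cy': 231.82197577558986, 'R': array([[ 0.01758197,  0.99964864,  0.01983593],
       [ 0.63292761,  0.00423034, -0.77419943],
       [-0.77401132,  0.02616666, -0.63263084]]), 't': array([-0.01698181, -0.34605062,  1.98743084])}
top {'fovy': 47.77734055326643, 'cx': 312.61382732277286, 'cy': 233.7959169522481, 'R': array([[-0.01666165, -0.99985923,  0.00197981],
       [-0.97487897,  0.01580545, -0.22217376],
       [ 0.22211119, -0.00563185, -0.97500508]]), 't': array([-0.00515813,  0.63320991,  1.33303684])}
0.1 [-3.11947336e+00 -3.58425532e-01  4.38977248e-04] 0.0187
```

View pics/scene0.png

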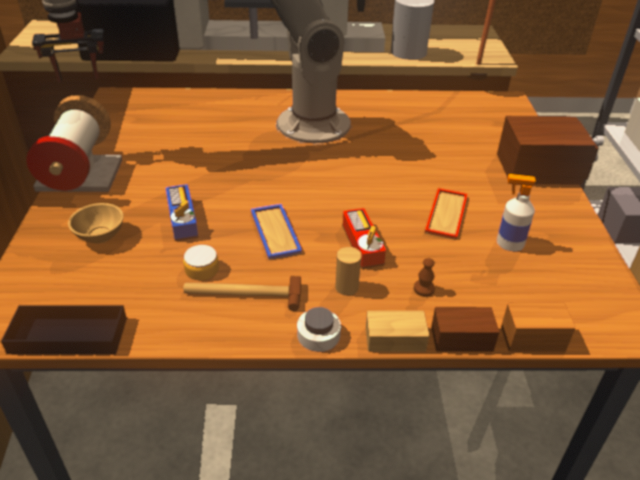

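View pics/top0.png

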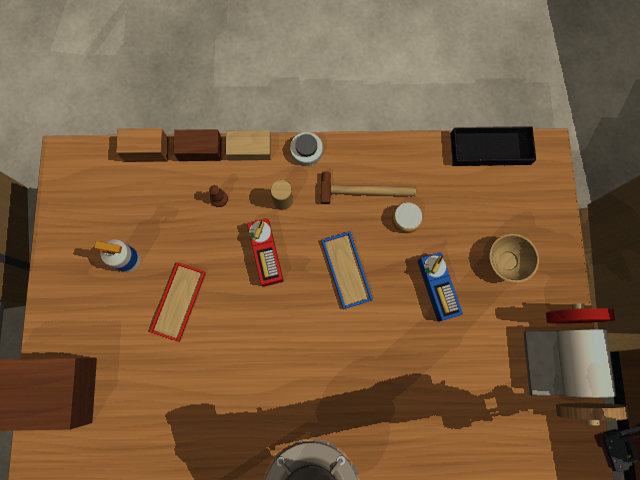

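The top view shows the red box at about (266,252) with its key at the upper end, and the red cradle at about (177,301). In the scene view they are at (364,237) and (447,213). The spindle blank stands close to the key end of the red box, at (282,193) in top. Next I'll segment both and zoom in.

```bash
cat > h.py <<'E'
from plant import env, optics, order
import cv2, numpy as np
from scipy.spatial.transform import Rotation as Ro
C={n:optics.calibration(n) for n in("scene","top")}
def K(n):
    c=C[n]; f=240/np.tan(np.radians(c["fovy"])/2); return np.array([[f,0,c["cx"]],[0,f,c["cy"]],[0,0,1]])
def P(n): return K(n)@np.c_[C[n]["R"],C[n]["t"]]
def ray(n,px,z):
    px=np.atleast_2d(np.asarray(px,float)); R,t=C[n]["R"],C[n]["t"]
    d=(np.linalg.inv(K(n))@np.c_[px,np.ones(len(px))].T).T@R; o=-R.T@t
    return o+d*((z-o[2])/d[:,2])[:,None]
def proj(n,X):
    q=P(n)@np.append(X,1); return q[:2]/q[2]
def tri(a,b):
    X=cv2.triangulatePoints(P("scene"),P("top"),np.array(a,float).reshape(2,1),np.array(b,float).reshape(2,1))[:,0]; return X[:3]/X[3]
def mask(n,im,lo=(0,130,60)):
    h=cv2.cvtColor(im,cv2.COLOR_RGB2HSV); H=h[...,0].astype(int)
    return (((H<5)|(H>174))&(h[...,1]>170)&(h[...,2]>70)).astype(np.uint8)
E
python3 - <<'E'
from h import *
out=[]
for n,w in(("scene",[(325,195,80,90),(410,175,80,80)]),("top",[(235,205,70,95),(135,250,90,100)])):
    im=cv2.imread(f"pics/{n}0.png"); m=mask(n,im[:,:,::-1])
    print(n,"cam",-C[n]["R"].T@C[n]["t"])
    for x,y,a,b in w:
        s=m[y:y+b,x:x+a]; c=max(cv2.findContours(s,0,2)[0],key=cv2.contourArea)+[x,y]
        r=cv2.minAreaRect(c); print(r, cv2.approxPolyDP(cv2.convexHull(c),2,True)[:,0].tolist())
        g=cv2.resize(im[y:y+b,x:x+a],None,fx=4,fy=3.8*1,interpolation=2)
        g=cv2.resize(im[y:y+90,x:x+80],(400,300) if 0 else (400,450)); out.append(cv2.resize(g,(267,300)))
cv2.imwrite("pics/z1.png",np.vstack([np.hstack(out[:2]),np.hstack(out[2:])]))
E
```

```text
scene cam [ 1.75761753 -0.03356466  0.98973471]
((354.0386962890625, 224.2348175048828), (26.981576919555664, 8.770870208740234), 41.987213134765625) [[367, 230], [355, 231], [346, 213]]Traceback (most recent call last):
  File "<stdin>", line 7, in <module>
ValueError: max() iterable argument is empty
```

```bash
python3 - <<'E'
s=open('h.py').read(); i=s.index("def mask")
open('h.py','w').write(s[:i]+'''def mask(im):
    r,g,b=[im[...,k].astype(int) for k in range(3)]
    return ((r>80)&(r>3.2*g)&(r>3*b)).astype(np.uint8)
''')
E
python3 - <<'E'
from h import *
out=[]
for n,w in(("scene",[(325,195,80,90),(410,175,80,80)]),("top",[(235,205,70,95),(140,255,75,95)])):
    im=cv2.imread(f"pics/{n}0.png"); m=mask(im[:,:,::-1])
    print(n,"cam",-C[n]["R"].T@C[n]["t"], im[190 if n=="scene" else 265,447-14 if n=="scene" else 176][::-1])
    for x,y,a,b in w:
        s=m[y:y+b,x:x+a]; cs=cv2.findContours(s,0,2)[0]
        if cs:
            c=np.vstack([q for q in cs if len(q)>4])+[x,y]
            r=cv2.minAreaRect(c); print(r, cv2.approxPolyDP(cv2.convexHull(c),1.5,True)[:,0].tolist())
        g=cv2.resize(im[y:y+85,x:x+80],(400,300),interpolation=2) if 0 else cv2.resize(im[y:y+84,x:x+80],(286,300),interpolation=2); out.append(g)
cv2.imwrite("pics/z1.png",np.vstack([np.hstack(out[:2]),np.hstack(out[2:])]))
E
```

```text
scene cam [ 1.75761753 -0.03356466  0.98973471] [227 135  52]
((361.1430358886719, 232.50782775878906), (54.04573440551758, 26.900035858154297), 62.1759033203125) [[384, 251], [363, 254], [353, 245], [344, 225], [344, 211], [363, 209], [384, 247]]
((446.1201477050781, 212.1952667236328), (32.28790283203125, 44.7027587890625), 13.392498016357422) [[438, 189], [466, 195], [456, 236], [426, 230]]
top cam [ 0.32113468 -0.00765811  1.44041053] [173  38  31]
((264.46624755859375, 251.35391235351562), (63.71019744873047, 22.33604621887207), 77.00537872314453) [[282, 280], [261, 284], [248, 223], [263, 219], [268, 220]]
((177.26007080078125, 301.598388671875), (31.597511291503906, 75.45484924316406), 20.72555923461914) [[176, 263], [204, 272], [178, 341], [150, 331]]
```

View pics/z1.png

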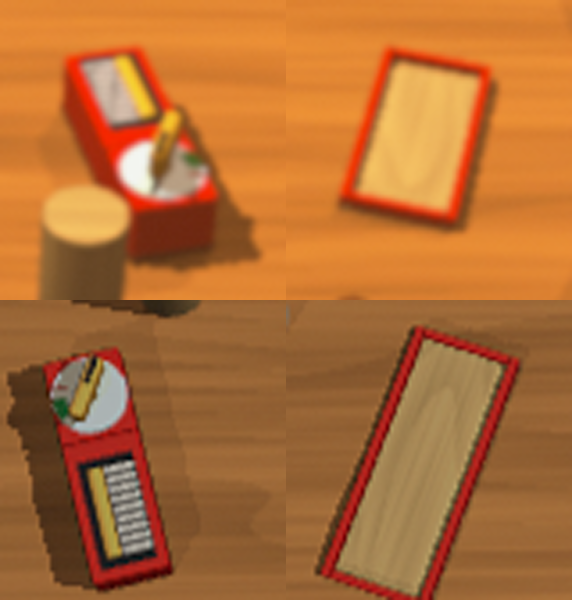

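The crops show the following:
- **Box:** in the top view, the far top corners are at about (248,223.5) and (268,219), and the dial centre is about (260,231).
- **Pointer:** it points about 35° clockwise of box +x, so a ≈ 0.6.
- **Cradle:** the rim corners are clear in both views.

Now I'll compute the metric poses.

Run:
```python
from h import *
np.set_printoptions(precision=4,suppress=True)
ims={n:cv2.imread(f"pics/{n}0.png")[:,:,::-1] for n in C}
# cradle corners: scene<->top   (scene right=+y ; top left=+y ; scene down=+x)
S=np.array([[438,189],[466,195],[456,236],[426,230]])+.0; T=np.array([[178,341],[150,331],[176,263],[204,272]])+.0
for a,b in zip(S,T): print("cr",tri(a,b))
c=ray("top",T,.014); print("cradle top view z14",c,c.mean(0), "scene",ray("scene",S,.014).mean(0))
for i in range(4): print(np.linalg.norm(c[i,:2]-c[(i+1)%4,:2]))
ax=(c[2]+c[3]-c[0]-c[1]); print("cr yaw",np.arctan2(ax[1],ax[0]))
# box
print("corner",tri((384.7,247.7),(248,223.5)),"dial",tri((370.6,242.6),(259.9,231)))
m=mask(ims["top"]); pts=[]
for y in range(228,278):
    x=np.nonzero(m[y,235:305])[0]+235; pts.append((x.min()-.5,y,x.max()+.5))
pts=np.array(pts); L=ray("top",pts[:,:2],.05); Rr=ray("top",pts[:,[2,1]],.05)
for q in(L,Rr):
    p=np.polyfit(q[:,0],q[:,1],1); print("edge yaw",np.arctan(p[0]),"y at .6",np.polyval(p,.6), np.std(np.polyval(p,q[:,0])-q[:,1]))
# dial: non-red light pixels
im=ims["top"].astype(int); w=((im.min(2)>110)).astype(np.uint8); w[:, :245]=0; w[:,275:]=0; w[:216]=0; w[246:]=0
ct=max(cv2.findContours(w,0,2)[0],key=cv2.contourArea); print("dial circ",cv2.minEnclosingCircle(ct),cv2.boundingRect(ct),ray("top",cv2.minEnclosingCircle(ct)[0],.052))
for nm,px,z in(("blank",(281,187),.1),("bottle head",(108,247),.19),("bottle",(123,258),.08),("corner near",(261,281),.05),("corner nearR",(281,277),.05),("corner farL",(248,223.5),.05),("farR",(268,219),.05)): print(nm,ray("top",px,z))
```

```text
cr [0.3683 0.3399 0.0083]
cr [0.395  0.4129 0.0078]
cr [0.573  0.3514 0.0098]
cr [0.548  0.2784 0.0082]
cradle top view z14 [[0.3678 0.3364 0.014 ]
 [0.3945 0.4099 0.014 ]
 [0.5721 0.3496 0.014 ]
 [0.5467 0.2743 0.014 ]] [0.4703 0.3425 0.014 ] scene [0.478  0.3449 0.014 ]
0.07820450634198091
0.1876055974884723
0.07946120430289487
0.18932324494061684
cr yaw -0.330799913006683
corner [0.6683 0.1574 0.0523] dial [0.6478 0.1262 0.0504]Traceback (most recent call last):
  File "<stdin>", line 14, in <module>
    return umr_minimum(a, axis, None, out, keepdims, initial, where)
ValueError: zero-size array to reduction operation minimum which has no identity
```

Run:
```python
from h import *
np.set_printoptions(precision=4,suppress=True)
ims={n:cv2.imread(f"pics/{n}0.png")[:,:,::-1] for n in C}
m=mask(ims["top"]); pts=[]
for y in range(224,279):
    x=np.nonzero(m[y,235:305])[0]+235
    if len(x)>1 and x.max()-x.min()>15: pts.append((x.min()-.5,y,x.max()+.5))
pts=np.array(pts); print(len(pts)); L=ray("top",pts[:,:2],.05); Rr=ray("top",pts[:,[2,1]],.05)
for q in(L,Rr):
    p=np.polyfit(q[:,0],q[:,1],1); print("edge yaw",np.arctan(p[0]),"y at .6",np.polyval(p,.6), np.std(np.polyval(p,q[:,0])-q[:,1]))
im=ims["top"].astype(int); w=((im.min(2)>110)).astype(np.uint8); w[:, :245]=0; w[:,275:]=0; w[:216]=0; w[246:]=0
ct=max(cv2.findContours(w,0,2)[0],key=cv2.contourArea); cc=cv2.minEnclosingCircle(ct); print("dial circ",cc,cv2.boundingRect(ct),ray("top",cc[0],.052))
for nm,px,z in(("blank",(281,187),.1),("bottle head",(108,247),.19),("bottle",(123,258),.08),("corner near",(261,281),.05),("corner nearR",(281,277),.05),("corner farL",(248,223.5),.05),("farR",(268,219),.05)): print(nm,ray("top",px,z))
m=mask(ims["top"])[255:350,140:215]; c=np.vstack([q for q in cv2.findContours(m,0,2)[0] if len(q)>4])[:,0]+[140,255]
b=cv2.minAreaRect((ray("top",c,.014)[:,:2]*1e4).astype(np.float32)); print("cradle",np.array(b[0])/1e4,np.array(b[1])/1e4,b[2])
```

```text
44
edge yaw 0.23030903449153928 y at .6 0.14240991881233447 0.0007616363184125953
edge yaw 0.2285115929526769 y at .6 0.08307426393076339 0.0007452210534912967
dial circ ((260.4130554199219, 231.67391967773438), 10.317601203918457) (255, 222, 16, 20) [[0.6454 0.1215 0.052 ]]
blank [[0.752  0.0643 0.1   ]]
bottle head [[0.5819 0.4668 0.19  ]]
bottle [[0.5756 0.4685 0.08  ]]
corner near [[0.5151 0.1195 0.05  ]]
corner nearR [[0.5247 0.0679 0.05  ]]
corner farL [[0.6685 0.1546 0.05  ]]
farR [[0.68   0.1018 0.05  ]]
cradle [0.4706 0.3416] [0.0839 0.1916] 70.9165267944336
```

```bash
cat >> h.py <<'E'
def down(yaw): return (Ro.from_euler('z',yaw)*Ro.from_euler('x',np.pi)).as_rotvec()
BOX=np.array([.594,.111]); BY=.229; CR=np.array([.4705,.342]); CY=-.333
def off(c,yaw,dx): return c+dx*np.array([np.cos(yaw),np.sin(yaw)])
E
python3 - <<'E'
from h import *
np.set_printoptions(precision=3,suppress=True)
p=env.current_tcp_pos(); print(p)
g=off(BOX,BY,-10e-3); q=off(CR,CY,-10e-3); k=off(CR,CY,.052)
for h in(0,np.pi):
    print(h,env.ik([*g,.3],down(BY+h)),env.ik([*q,.3],down(CY+h)))
print("up",env.ik([p[0],p[1],.42],down(.229)))
for y in np.arange(-3,3.3,.75): print("key",y,env.ik([*k,.08],down(y)))
E
```

```text
[ 0.153 -0.657  0.222]
0 [ 0.352  0.4   -0.85   1.617  0.311  1.267 -1.896] [-1.101  0.258  0.432  1.726 -0.115  1.183 -2.542]
3.141592653589793 [ 0.541  0.527 -1.18   1.607  0.497  1.347  1.094] [ 0.123  0.503 -1.21   1.648  0.483  1.331  0.073]
up [ 1.222  0.378  0.042  1.268 -0.015  1.496 -0.08 ]
key -3.0 [ 0.038  0.773 -1.009  1.775  0.757  1.036  0.452]
key -2.25 [ 0.127  0.886 -1.192  1.77   0.906  1.153  1.102]
key -1.5 [ 0.127  0.886 -1.192  1.77   0.906  1.153  1.852]
key -0.75 [-1.121  0.627  0.64   1.857 -0.498  0.823 -2.545]
key 0.0 [-0.033  0.713 -0.887  1.78   0.66   0.975 -2.762]
key 0.75 [-0.076  0.684 -0.817  1.782  0.605  0.945 -1.972]
key 1.5 [-0.06   0.694 -0.842  1.781  0.624  0.955 -1.236]
key 2.25 [-0.011  0.73  -0.923  1.778  0.689  0.992 -0.533]
key 3.0 [ 0.028  0.764 -0.991  1.776  0.743  1.027  0.179]
```

Run:
```python
from h import *
p=env.current_tcp_pos()
env.movel([p[0],p[1],.40],feed=.25)
g=off(BOX,BY,-10e-3); o=down(BY+np.pi)
env.move_to([*g,.30],o); env.command_gripper(.088,30)
env.movel([*g,.10],feed=.2)
print(env.current_clock(),env.current_joints().round(2),env.current_tcp_pos(),g)
for n in C: cv2.imwrite(f"pics/{n}1.png",optics.read_camera(n)[:,:,::-1])
a=cv2.imread("pics/scene1.png")[150:300,280:480]; b=cv2.imread("pics/top1.png")[170:320,180:380]
cv2.imwrite("pics/z2.png",np.hstack([cv2.resize(a,(400,300)),cv2.resize(b,(400,300))]))
```

```text
5.425 [ 0.44  0.72 -1.02  1.81  0.71  1.03  0.93] [0.58499973 0.10923621 0.10119711] [0.58426106 0.10872996]
```

View pics/z2.png

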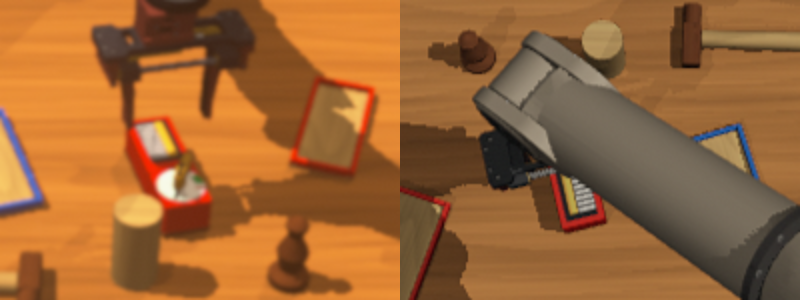

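The fingers straddle the red box. Their tips are at about (344,211) and (383,207) in the scene view, and the spindle blank is clear. Descending to grasp.

Run:
```python
from h import *
print("pred",proj("scene",env.current_tcp_pos()),"meas ~",(363.7,209))
g=off(BOX,BY,-10e-3)
print(env.movel([*g,.015],feed=.12,force_limit=12),env.current_tcp_pos(),env.current_force())
w=env.command_gripper(.05,35); print(env.current_width(),env.current_grasp_force(),env.current_force(),env.current_torque())
z=env.current_tcp_pos()
print(env.movel([z[0],z[1],.12],feed=.12),env.current_width(),env.current_force(),env.current_torque(),env.current_tcp_pos(),env.current_clock())
for n in C: cv2.imwrite(f"pics/{n}2.png",optics.read_camera(n)[:,:,::-1])
a=cv2.imread("pics/scene2.png")[150:300,280:480]; b=cv2.imread("pics/top2.png")[170:320,180:380]
cv2.imwrite("pics/z3.png",np.hstack([cv2.resize(a,(400,300)),cv2.resize(b,(400,300))]))
```

```text
pred [361.8086396  209.26528848] meas ~ (363.7, 209)
False [0.5846676  0.10916978 0.01550045] [0.39556946 0.11506438 0.22209776]
0.057848615973554104 34.99906897544861 [0.08489897 0.47594904 2.61811021] [ 0.28405177  0.01039572 -0.01617118]
False 0.05816568953827749 [-0.56235406  0.1909601  -3.78638211] [ 0.07739571 -0.12208562 -0.0069078 ] [0.58375943 0.10880171 0.11913392] 7.9833
```

View pics/z3.png

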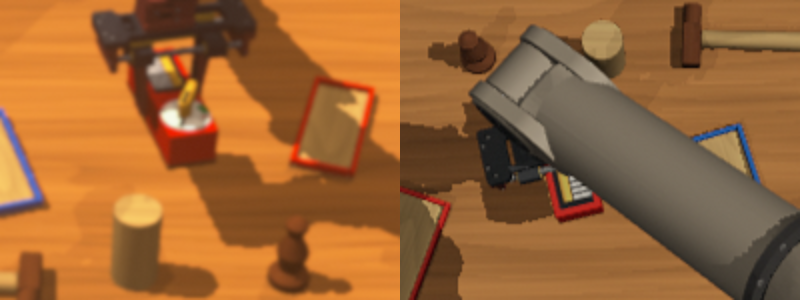

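The box is held level. In the scene view its far top edge runs from about (362,219) to (388,214). I'll use that edge to check where along its length it's gripped, then carry it over the cradle.

Run:
```python
from h import *
im=cv2.imread("pics/scene2.png")[:,:,::-1]
t=env.current_tcp_pos(); e=ray("scene",[(362.5,219.5),(388.5,214)],t[2]-.0155+.05); print("far end x from grip",(e.mean(0)[:2]-t[:2])@[np.cos(BY),np.sin(BY)],e,t)
q=off(CR,CY,-10e-3); o=down(CY+np.pi)
env.movel([t[0],t[1],.16],feed=.15)
env.move_to([*q,.16],o)
env.movel([*q,.075],feed=.12)
print(env.current_tcp_pos(),q,env.current_clock(),env.current_force(),env.current_joints().round(2))
for n in C: cv2.imwrite(f"pics/{n}3.png",optics.read_camera(n)[:,:,::-1])
a=cv2.imread("pics/scene3.png")[150:265,380:533]; b=cv2.imread("pics/top3.png")[230:380,100:300]
cv2.imwrite("pics/z4.png",np.hstack([cv2.resize(a,(400,300)),cv2.resize(b,(400,300))]))
```

```text
far end x from grip 0.09932237018287104 [[0.69112076 0.09957019 0.15351406]
 [0.67086236 0.1589902  0.15351406]] [0.58375859 0.10889386 0.11901406]
[0.46139028 0.3458394  0.07562289] [0.46104934 0.3452688 ] 10.4 [ 0.47852319  1.22792942 -3.52806847] [-0.09  0.67 -0.89  1.87  0.65  0.92 -0.06]
```

View pics/z4.png

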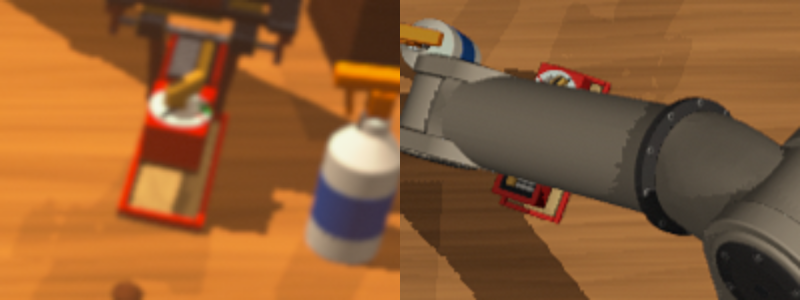

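Run:
```python
import cv2
a=cv2.imread("pics/scene3.png")[0:270,260:620]; cv2.imwrite("pics/z5.png",cv2.resize(a,(800,600)))
```

```text
(no output)
```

View pics/z5.png

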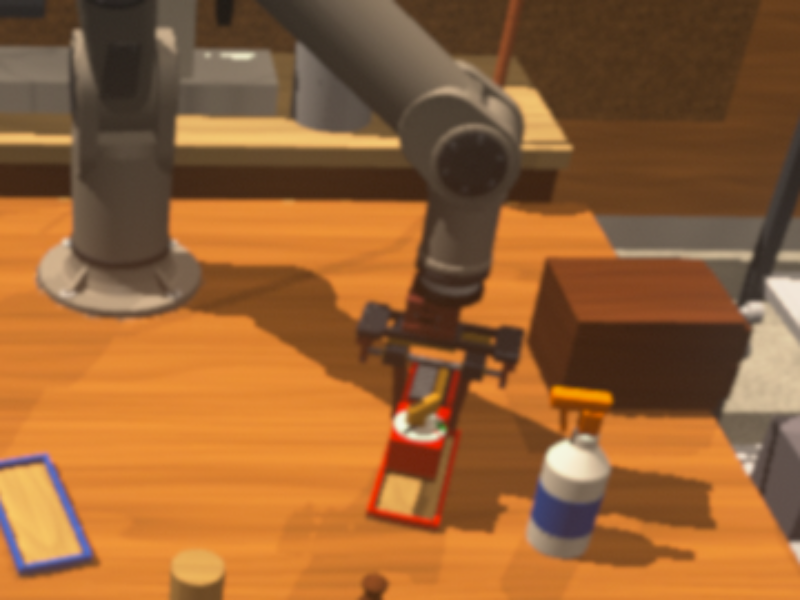

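The box is above the cradle and aligned with it, and the wrist is well above the spray bottle. Lowering gently.

Run:
```python
from h import *
q=off(CR,CY,-8.5e-3)
print(env.movel([*q,.03],feed=.08,force_limit=5),env.current_tcp_pos(),env.current_force())
print(env.movel([*q,.0195],feed=.03,force_limit=3),env.current_tcp_pos(),env.current_force(),env.current_torque())
```

```text
False [0.462389   0.3450652  0.02996033] [-0.10179437  0.60801821 -3.80670028]
True [0.46276072 0.34487393 0.02023615] [ 0.05561432 -0.61806121  4.01199733] [-0.06324238 -0.06184482  0.03855114]
```

Run:
```python
from h import *
env.command_gripper(.088); p=env.current_tcp_pos()
env.movel([p[0],p[1],.12],feed=.15); env.movel([p[0],p[1],.30],feed=.3)
env.move_to([.55,-.12,.30],down(CY+np.pi))
print(env.current_clock(),env.current_joints().round(2))
for n in C: cv2.imwrite(f"pics/{n}4.png",optics.read_camera(n)[:,:,::-1])
a=cv2.imread("pics/scene4.png")[170:260,390:510]; b=cv2.imread("pics/top4.png")[255:345,125:245]
cv2.imwrite("pics/z6.png",np.hstack([cv2.resize(a,(400,300),interpolation=2),cv2.resize(b,(400,300),interpolation=2)]))
```

```text
15.55 [ 0.91  0.4  -1.04  1.68  0.36  1.27  1.03]
```

View pics/z6.png

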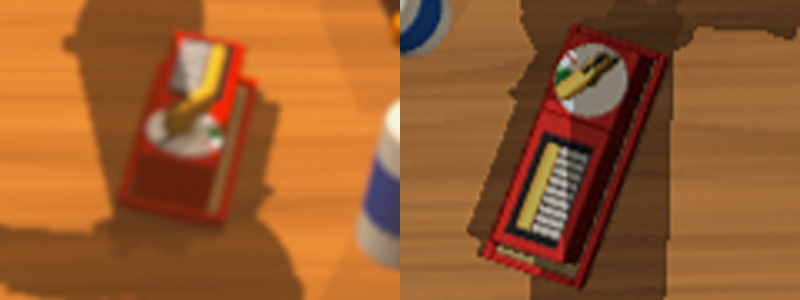

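The box sits in the cradle with its key at the far end. The dial centre is at about (182,279) in the top view, and the bar points down-range and right. Next I'll locate the key axis and bar angle precisely.

Run:
```python
from h import *
np.set_printoptions(precision=4,suppress=True)
for n,(x,y,w,h),zs in(("top",(160,262,45,30),(.085,.089)),("scene",(430,175,35,40),(.077,.077))):
    im=cv2.imread(f"pics/{n}4.png")[:,:,::-1]; s=im[y:y+h,x:x+w].astype(int)
    r,g,b=s[...,0],s[...,1],s[...,2]
    br=((r>90)&(g>.6*r)&(b<.55*r)).astype(np.uint8)
    wh=((s.min(2)>95)&(s.max(2)-s.min(2)<40)).astype(np.uint8)
    for nm,m in(("brass",br),("white",wh)):
        k,l,st,ce=cv2.connectedComponentsWithStats(m)
        for i in range(1,k):
            if st[i,4]>20:
                ys,xs=np.nonzero(l==i); P_=np.c_[xs+x,ys+y].astype(np.float32)
                z=.087 if nm=="brass" else .057; X=ray(n,P_,z); ce,ev=np.linalg.eigh(np.cov(X[:,:2].T))
                v=ev[:,1]*np.sign(ev[0,1]); print(n,nm,st[i],"mean",X.mean(0),"ang",np.arctan2(v[1],v[0]),"enc",cv2.minEnclosingCircle(P_),ray(n,cv2.minEnclosingCircle(P_)[0],z)[0])
im=cv2.imread("pics/top4.png")[:,:,::-1]
for px in[(182.3,278.7)]: print("dial eye",ray("top",px,.057))
print("scene dial eye",ray("scene",(390+185/3.333,170+135/3.333),.057))
# box left/right edges in top, at z .055
m=mask(im)
```

```text
top brass [ 0  0 16 19 90] mean [0.546  0.3631 0.087 ] ang -0.4387791454249004 enc ((167.5, 271.0), 11.715475082397461) [0.5392 0.3519 0.087 ]
top brass [11 10 16 13 75] mean [0.5187 0.3261 0.087 ] ang -0.8690419642427502 enc ((179.0, 278.5), 8.90234661102295) [0.5197 0.3222 0.087 ]
top white [13  6 13  8 47] mean [0.5428 0.3315 0.057 ] ang -1.0552486897855589 enc ((179.0, 271.5), 6.500100135803223) [0.5422 0.3302 0.057 ]
top white [ 14  11  19  17 152] mean [0.5131 0.3147 0.057 ] ang -0.9687355932443025 enc ((182.5, 279.5), 10.700567245483398) [0.5213 0.3204 0.057 ]
scene brass [  8   8  21  28 208] mean [0.5169 0.3331 0.087 ] ang -0.4967540058515432 enc ((449.0, 197.0), 15.264437675476074) [0.5137 0.3333 0.087 ]
scene brass [25 22  8 18 41] mean [0.5549 0.3509 0.087 ] ang -0.3677367299848045 enc ((459.0, 205.5), 9.013978004455566) [0.5488 0.3515 0.087 ]
scene white [14  8  8 14 71] mean [0.4361 0.3466 0.057 ] ang -0.3200415338779861 enc ((447.4285583496094, 189.7142791748047), 6.738659381866455) [0.4399 0.3473 0.057 ]
dial eye [[0.5234 0.321  0.057 ]]
scene dial eye [[0.5299 0.3262 0.057 ]]
```

Run:
```python
from h import *
np.set_printoptions(precision=3,suppress=True)
k=np.array([.5215,.3235]); yaw=-.97
J=env.ik([*k,.16],down(yaw-1.28)); J=np.array(J); J[6]+=1.28; print(J)
if 2.0<J[6]<2.9:
    env.command_gripper(.05,40)
    p=env.current_tcp_pos()
    env.move_joints(J); print(env.current_tcp_pos(),Ro.from_rotvec(env.current_tcp_rot()).as_matrix()[:,0],env.current_clock())
    print(env.movel([*k,.062],feed=.08,force_limit=6),env.current_tcp_pos(),env.current_force(),env.current_joints())
```

```text
[ 0.055  0.657 -1.022  1.719  0.616  1.124  2.588]
[0.522 0.322 0.16 ] [ 0.563 -0.826  0.001] 18.1
False [0.522 0.324 0.063] [-0.385  0.353  0.212] [-0.004  0.764 -0.933  1.784  0.733  0.981  2.503]
```

Run:
```python
from h import *
np.set_printoptions(precision=3,suppress=True)
env.command_gripper(.008,40); print("grip",env.current_width(),env.current_grasp_force(),env.current_force(),env.current_torque())
yaw=lambda:(lambda v:np.arctan2(v[1],v[0]))(Ro.from_rotvec(env.current_tcp_rot()).as_matrix()[:,0])
J0=np.array(env.current_joints()); y0=yaw(); print("a0",CY-y0)
tot=4.5-(CY-y0)
for f in(.15,.4,.7,1):
    J=J0.copy(); J[6]-=f*tot; env.move_joints(J)
    print(f,(CY-yaw())%(2*np.pi),env.current_width(),env.current_force(),env.current_torque(),env.current_tcp_pos(),env.current_clock())
    if np.linalg.norm(env.current_force())>25: print("STOP");break
```

```text
grip 0.011712260628033653 39.62199403293198 [2.308 0.304 0.283] [ 0.101 -0.325  0.112]
a0 0.6371049123499333
0.15 1.2145289175573448 0.011741530868697952 [ 1.829 -0.161 -0.643] [ 0.32  -0.548 -0.048] [0.522 0.324 0.062] 20.7583
0.4 2.1801795679663134 0.011712283482312702 [ 2.838  0.744 -0.416] [ 0.235 -0.785 -0.003] [0.522 0.323 0.062] 21.675
0.7 3.3398241455008146 0.011686356228661956 [ 2.196 -4.658  4.171] [-1.144 -0.591 -0.002] [0.522 0.322 0.062] 22.75
1 4.49799119338293 0.011472013240112896 [-2.262 -7.178  9.258] [-1.783  0.412  0.06 ] [0.521 0.322 0.062] 23.825
```

Run:
```python
from h import *
env.command_gripper(.05); p=env.current_tcp_pos()
env.movel([p[0],p[1],.16],feed=.1); env.movel([p[0],p[1],.30],feed=.3)
env.move_to([.55,-.12,.30],down(CY+np.pi))
print(env.current_clock(),env.current_force())
for n in C: cv2.imwrite(f"pics/{n}5.png",optics.read_camera(n)[:,:,::-1])
a=cv2.imread("pics/scene5.png")[170:260,390:510]; b=cv2.imread("pics/top5.png")[262:307,150:210]
cv2.imwrite("pics/z7.png",np.hstack([cv2.resize(a,(400,300),interpolation=2),cv2.resize(b,(400,300),interpolation=2)]))
```

```text
28.175 [ 0.51731235 -0.2325888   0.08333326]
```

View pics/z7.png

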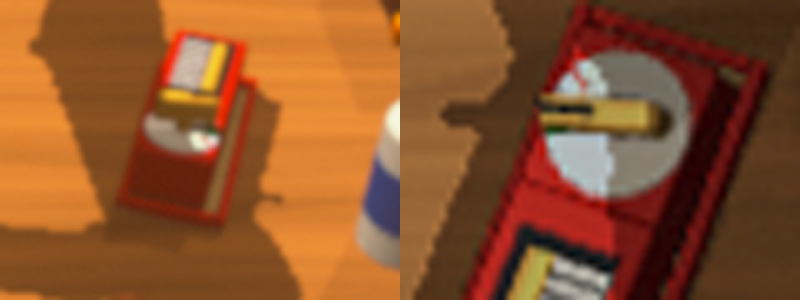

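The bar now points straight left in the top view (tip at about (540,108), tail at about (665,123) in the zoom). That is roughly 1.45 rad in world coordinates, so a ≈ 4.5. Green shows at the tip, and the box sits flat in the cradle.

```bash
python3 -c "
from plant import order
print(order.finish_job())"
```

```text
the job is handed in; nothing more can be done
None
```

The red box is flat in the red cradle with its key wound to about 4.5 rad, mid-green, and I handed the job in after about 28 s without touching anything else on the bench; no verdict came back.

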